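Back off the ratchet clamp

TASK

Open the ratchet clamp fully for the next connector housing: swing the holding pawl clear of the toothed wheel, turn the wheel backwards (anticlockwise seen from above) by its bar grip, taking a fresh grip as needed, until it comes to its stop, then swing the pawl fully back in between the teeth so that the wheel is held again. Let go of everything, and leave the other things on the bench where they are.

Things in the scene. Friction and masses are not known exactly. Their poses are not given: they have to be found in the camera images.
- clamp: Ratchet clamp fixed to the bench: grey base plate 12 mm thick, own x -75 to 140, y -190 to 125 mm, carrying a flat steel ratchet wheel, a dark bell-crank pawl and two steel jaws (60 mm tall at most). Origin: on the wheel's upright axis at bench height; z up; jaws towards -y, pawl towards +x +y. Place and yaw (within 0.5 rad) vary.
- wheel (a joint): Ratchet wheel angle (rad), 0 to 2.633, growing anticlockwise seen from above = backwards. Starts at 0.02 to 0.15; 2.633 is the stop, jaw fully open. 110 mm over 10 saw teeth 9 mm deep, 18 mm thick, top 36 mm above the bench. With the pawl in it is blocked at about 0.24. Friction 0.12 N m plus the jaw's drag: it stays where left.
- wheel_bar (a point): Top centre of the wheel's bar grip, on the wheel's axis, 76 mm above the bench. Black bar 64 mm long, 16 mm thick, on a low hub (gripping faces 42 to 76 mm above the bench). Axes turn with the wheel: x along the bar, y across its thickness, z up; parallel to the clamp's axes at joint value 0.
- pawl (a joint): Pawl angle (rad) about its upright pivot: 0 = fully in, nose between two teeth, at its stop (its start); grows anticlockwise seen from above as it swings out, 0.7 at most. Nose clear of the teeth from about 0.15; 0.4 to 0.6 is well clear. Stiff pivot (0.05 N m, 1 N at the pin): stays where left. Goes fully in with the wheel at its stop or up to 0.1 rad short.
- pawl_pin (a point): Top centre of the upright round pin on the pawl's tail by which it is swung: 14 mm diameter, 34 to 78 mm above the bench, 55 mm from the pawl's pivot, at clamp x 111, y 94 mm when the pawl is in. Moves with the pawl.
- pawl_pivot (a point): Point on the upright pivot axis of the pawl, 40 mm above the bench, fixed on the clamp at its x 66, y 62 mm.
- jaw (a joint): Travel (m) of the moving jaw along clamp +y, geared to the wheel at 14 mm per rad: at 0 the gap between the jaws is 20 mm, fully open (0.037) it is 57 mm. The jaw is worked by the wheel only.
- jaw_face (a point): Top edge centre of the moving jaw's face, 57 mm above the bench, facing the fixed jaw. The fixed jaw's face is at clamp y -147 mm.
- housing: Bystander: black connector housing, 52 x 42 x 36 mm, loose on the bench beside the jaws; origin under its centre.
- screwdriver: Bystander: screwdriver, 170 mm long, lying loose beyond the clamp; origin under it.
- parts_bin: Bystander: small open blue bin, 100 x 80 x 45 mm, loose beside the wheel; origin under its centre.
- can: Bystander: white jar with lid, 56 mm diameter, 80 mm tall, loose; origin under its centre.

How it is judged:
On the way, in this order (a step that is already met when the one before it is completed fails the run):
1. the pawl is swung clear of the teeth, before the wheel has been turned back (value of joint pawl above 0.2 rad and value of joint wheel below 0.4 rad), for 0.1 s.
2. the wheel is turned back to its stop, within 0.1 rad (6 degrees) (value of joint wheel above 2.53 rad), for 0.1 s.
At the end, for the whole second after the job is handed in: The wheel is at its backward stop (within 0.1 rad), so the jaw is fully open; the pawl is back in between the teeth (within 0.06 rad of fully in); both are at rest and let go (value of joint wheel above 2.53 rad and value of joint pawl below 0.06 rad and velocity of joint wheel between -0.05 and 0.05 rad/s and velocity of joint pawl between -0.05 and 0.05 rad/s); the robot touches nothing.
It fails at once if the connector housing is shifted by more than 40 mm or tipped over (distance of housing from where it was at the start of the episode above 0.04 m or angle between housing's own z axis and vertical above 0.5 rad).
It fails at once if the screwdriver is shifted by more than 40 mm (distance of screwdriver from where it was at the start of the episode above 0.04 m).
It fails at once if the small bin is shifted by more than 40 mm or tipped over (distance of parts_bin from where it was at the start of the episode above 0.04 m or angle between parts_bin's own z axis and vertical above 0.5 rad).
It fails at once if the white jar is shifted by more than 40 mm or tipped over (distance of can from where it was at the start of the episode above 0.04 m or angle between can's own z axis and vertical above 0.5 rad).
It also fails if it takes over 64 s, if anything falls off the work surface, if the arm or the gripper's body presses on something with over 40 N, if the wrist force passes 120 N, or if a joint passes its speed limit or range.

ROBOT

A 6-joint arm with a two-finger parallel gripper is mounted at the origin on the work surface. World frame = base frame: x ahead of the robot, y to its left, z up, the work surface at z = 0. Lengths are in m, angles in rad, forces in N, time in s.
With the tool pointing down it reaches from about 0.425 to 0.95 m from the base axis. Payload 3.5 kg.
Tool frame: the origin (TCP) lies at the very end of the fingers, on their centre line; the grasp point (between the pads) lies 19 mm behind it (tcp_to_grasp is the distance from the TCP to the grasp point, in m); z points along the fingers, y is the direction in which the jaws open and shut (so a half turn about z gives the same grasp; the last joint's range is limited). The gripper opens to 85 mm and grips with 20 to 120 N. Pads are 22 mm wide; open, the fingers measure 114 mm over their backs; the gripper's body (76 mm by 85 mm) begins 54 mm behind the grasp point. The pads swing forward as they close: fully open they stand 13 mm farther back than shut.
Start: joints at [-1.489, 0.286, 1.577, -0, 1.279, -0.15], TCP at [0.155, -0.657, 0.231] pointing down, gripper open.
Joint ranges: [-2.77, 2.77], [-0.9, 2.22], [0.21, 2.48], [-1.53, 4.67], [0.24, 2.81], [-2.84, 2.84]. Speed limits (rad/s): [2.79, 2.79, 3.14, 3.14, 3.14, 3.14].

INTERFACE

Orientations are given as a unit quaternion [x, y, z, w].
In Python, from plant import * gives the robot as it stands. The module is installed in compiled form; this text tells all that it offers.
- The arm moves only by the tool arm_command, never from a script. Its argument "steps" is a list of rows, each a list of 3 entries, a list of its own where there are three numbers: the turn, a rotation vector about the tool's x, y, z in rad, then the shift along the tool's x, y, z in m, then the gripper command: -1 is shut, 1 is fully open, values between are in proportion. A call has 1 to 12 rows; each row is the pose to reach, as a shift and turn from the pose measured when the call began, along the tool's axes at that moment; what a row does not reach only later rows make up. A row lasts 1/8 s, in which the tool goes at most 62.5 mm and 10.7 degrees, less where a joint would pass 70% of its speed; a pose out of reach is approached as far as the arm can. A call with a gripper value outside its range is refused whole. The fingers move at their own pace and stop on an object; "force" is the grip in N (left out, the last holds). Time passes only in rows, so rows that repeat a pose let the fingers close. It gives the time, the measured TCP pose, the force and the opening at its end, in the units of the state.
- get_state(): the state, without advancing time (a new reading comes with each control period).
- read_camera(name): name is "scene" or "top"; returns a dict with "frame" (400x640x3 uint8, red, green, blue), "vfov" (degrees; the focal length in pixels is half the picture's height over the tangent of half this angle, whatever the lens; pixels are square), "cx", "cy" (the principal point, pixels), "dist" ([k1, k2, p1, p2, k3] as OpenCV has them; the pictures are not rectified), "position" and "rotation" of the camera in the world. Camera axes: x right, y up, looking along -z (the intrinsics and any distortion apply to the point x, -y, -z); pixel columns grow to the right and rows downward; lengths in m; the calibration is good to about 2 mm. A picture is of the moment at which its call begins. There is no depth.
- sign_off(): hands the job in, once; it reports no verdict.
The state is a dict: "time": time; "qpos": joint angles; "dq": joint speeds; "joint_efforts": joint torques, N m; "eef_pos": TCP position; "tcp_rot": TCP orientation; "contact_force": force on the tool from outside, world axes, zero at the start; "wrist_torque": the same for the moment, N m; "opening": opening from 0.0 (shut) to 1.0 (fully open).
Only numpy, scipy, OpenCV 4.12 (cv2) and the standard library are available. Lean on these libraries where they do the work, as an engineer would, in place of code of your own. Each camera call takes 0.05 s, during which the arm holds its last target.

## Working session

There is one attempt and no reset: what is moved stays moved. The work goes in short steps, Python scripts to look and compute and a tool call to move; the robot and the scene stay as the last step left them, time stands still between calls to the robot, and variables do not carry over. Pictures are saved under pics/ and viewed, and the job is handed in when it is done.

Besides the shell and the picture viewer there is one more tool, called after ">>>" as name(argument=value, ...) on one line, values as JSON. arm_command: Moves the arm, as the interface text tells. Its arguments: {"type":"object","properties":{"steps":{"type":"array"},"force":{"type":"number"}},"required":["steps"]}

```bash
mkdir -p pics
cat > h.py <<'E'
import numpy as np, cv2
from plant import *
def cam(name,save=None):
    c=read_camera(name); 
    if save: cv2.imwrite('pics/'+save,c['frame'][:,:,::-1])
    return c
def K(c):
    f=c['frame'].shape[0]/2/np.tan(np.radians(c['vfov'])/2)
    return np.array([[f,0,c['cx']],[0,f,c['cy']],[0,0,1.]])
def Rm(c):
    R=np.array(c['rotation'],float)
    if R.size==4:
        from scipy.spatial.transform import Rotation
        return Rotation.from_quat(R).as_matrix()
    return R.reshape(3,3)
def ray(c,uv):
    p=cv2.undistortPoints(np.array([[uv]],float),K(c),np.array(c['dist'],float))[0,0]
    d=Rm(c)@np.array([p[0],-p[1],-1.]); return np.array(c['position']),d/np.linalg.norm(d)
def onz(c,uv,z):
    o,d=ray(c,uv); return o+d*(z-o[2])/d[2]
def tri(c1,u1,c2,u2):
    o1,d1=ray(c1,u1);o2,d2=ray(c2,u2)
    A=np.stack([d1,-d2],1); s=np.linalg.lstsq(A,o2-o1,rcond=None)[0]
    a=o1+s[0]*d1;b=o2+s[1]*d2
    return (a+b)/2,np.linalg.norm(a-b)
def proj(c,P):
    R=Rm(c); X=(np.atleast_2d(P)-np.array(c['position']))@R
    X=X*np.array([1,-1,-1])
    return cv2.projectPoints(X,np.zeros(3),np.zeros(3),K(c),np.array(c['dist'],float))[0][:,0]
E
python3 - <<'E'
from h import *
for n in('scene','top'):
    c=cam(n,n+'0.png'); print(n,c['vfov'],c['position'],np.round(c['rotation'],3),c['dist'])
print(get_state())
E
```

```text
scene 55.8809997179395 [ 0.89630561 -0.16592292  0.74130739] [0.225 0.131 0.499 0.826] [0.02968575 0.         0.         0.         0.        ]
top 50.58387831466937 [ 0.46043985 -0.00148269  0.98939905] [ 0.057 -0.032 -0.704  0.707] [-0.1061395  0.         0.         0.         0.       ]
{'time': 0.1, 'qpos': array([-1.48899166e+00,  2.87125835e-01,  1.57803114e+00, -1.66574205e-05,
        1.27862913e+00, -1.50020383e-01]), 'dq': array([ 0.00093944, -0.00128297, -0.00210681,  0.00115562,  0.00024726,
       -0.00046905]), 'joint_efforts': array([ 7.81009039e-04, -4.07296264e+01, -2.93699419e+01, -1.40991592e-04,
        3.41651612e-03,  3.36972221e-06]), 'eef_pos': array([ 0.15504582, -0.65633383,  0.23005271]), 'tcp_rot': array([ 9.93288786e-01,  1.15655460e-01,  2.94311536e-05, -1.09635750e-03]), 'contact_force': array([-0.1489453 , -0.78585974, -0.21719777]), 'wrist_torque': array([ 0.0009297 ,  0.05060965, -0.0021059 ]), 'opening': 1.001011497039914}
```

View pics/scene0.png

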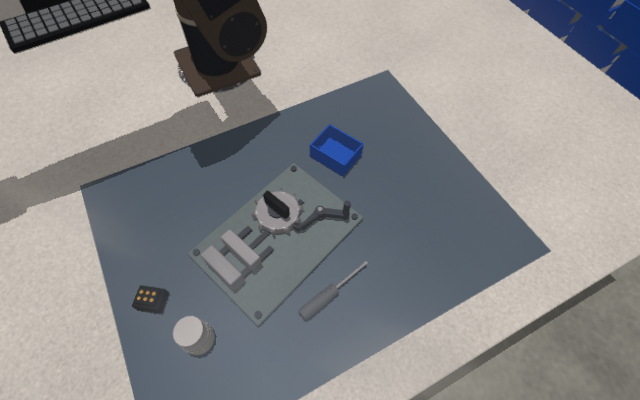

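View pics/top0.png

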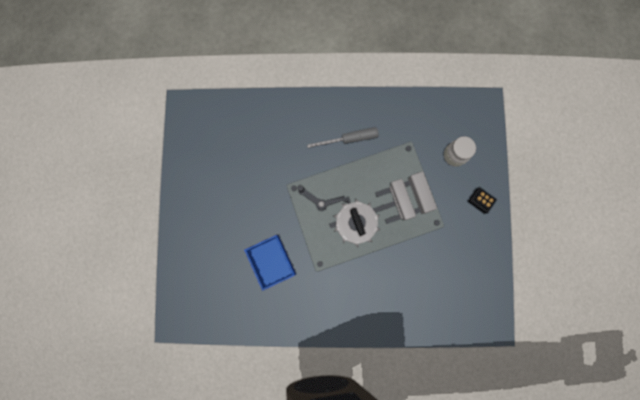

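The scene camera shows the clamp centre-left, with the wheel at (277,210) and the pin at (347,207). The top camera shows the wheel at (357,222), the pin at (297,188), the bin at (271,262), and the jar and housing to the right. I'll zoom in on the wheel and pawl.

Run:
```python
from h import *
a=cv2.imread('pics/scene0.png')[160:280,190:370]; b=cv2.imread('pics/top0.png')[135:275,280:460]
cv2.imwrite('pics/z1.png',cv2.resize(a,None,fx=4.4,fy=4.4,interpolation=cv2.INTER_CUBIC))
cv2.imwrite('pics/z2.png',cv2.resize(b,None,fx=4,fy=4,interpolation=cv2.INTER_CUBIC))
```

```text
(no output)
```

View pics/z1.png

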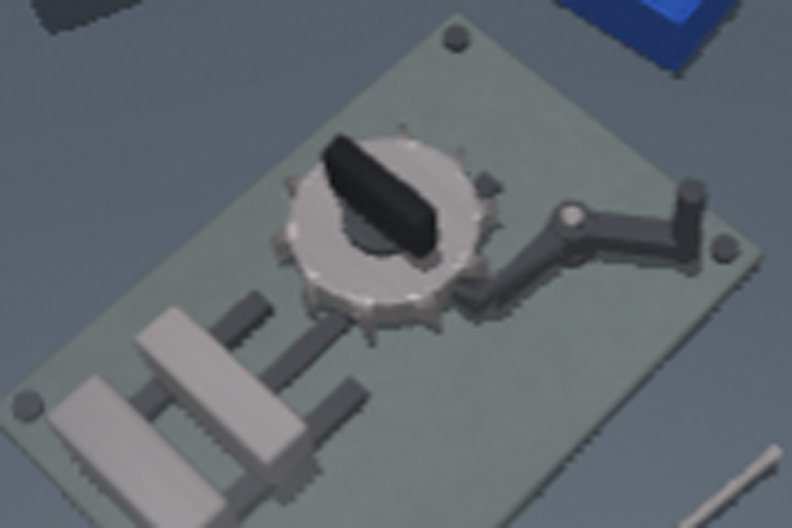

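View pics/z2.png

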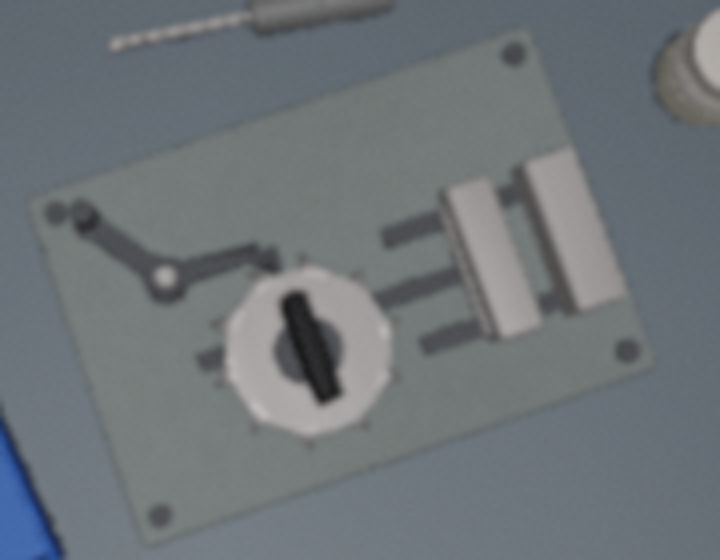

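```bash
cat > m.py <<'E'
from h import *
S=dict(s=(4.4,190,160),t=(4,280,135))
def px(k,x,y):
    s,a,b=S[k]; return ((x+.5)/s-.5+a,(y+.5)/s-.5+b)
E
python3 - <<'E'
from m import *
t=cam('top');s=cam('scene')
cor=[((140,125),(30,197)),((140,-190),(528,32)),((-75,-190),(655,365)),((-75,125),(148,547))]
A=np.array([c[0] for c in cor])/1e3; B=np.array([onz(t,px('t',*c[1]),.012)[:2] for c in cor])
def rigid(A,B):
    a=A.mean(0);b=B.mean(0);U,_,Vt=np.linalg.svd((A-a).T@(B-b));R=(U@Vt).T
    return R,b-R@a
R,o=rigid(A,B); print('yaw',np.arctan2(R[1,0],R[0,0]),'o',o,'res mm',np.round(((A@R.T+o)-B)*1e3,1).tolist())
for n,us,ut in [('pintop',(692,186),(83,212)),('barend+',(343,140),(294,297)),('barend-',(425,212),(329,399)),('pivottop',(572,214),(165,276)),('cornTL',(763,250),(30,197)),('cornBL',(457,14),(148,547))]:
    P,e=tri(s,px('s',*us),t,px('t',*ut)); print(n,np.round(P,4),'gap',round(e,4),'clamp',np.round(R.T@(P[:2]-o),4))
for n,p in [('wheel',(0,0,.036)),('pin',(.111,.094,.078)),('bar',(0,0,.076))]:
    W=np.r_[R@p[:2]+o,p[2]]; print(n,np.round(W,4),proj(s,W),proj(t,W))
# bin
for n,uv in [('bin',(271,262)),('can',(463,146)),('house',(482,200))]: print(n,onz(t,uv,.04))
E
```

```text
yaw 0.33535030997239573 o [ 0.52274033 -0.05468331] res mm [[-0.6, 2.5], [4.1, -1.5], [-2.2, -3.2], [-1.3, 2.2]]
pintop [0.5957 0.071  0.0801] gap 0.0015 clamp [0.1103 0.0947]
barend+ [ 0.5393 -0.0554  0.1392] gap 0.0294 clamp [ 0.0154 -0.0061]
barend- [ 0.5056 -0.0483  0.0095] gap 0.0417 clamp [-0.0141  0.0117]
pivottop [0.5648 0.0267 0.0409] gap 0.0001 clamp [0.0665 0.063 ]
cornTL [0.614  0.1071 0.0157] gap 0.0011 clamp [0.1394 0.1227]
cornBL [0.4123 0.0376 0.0092] gap 0.0022 clamp [-0.0739  0.1234]
wheel [ 0.5227 -0.0547  0.036 ] [[276.42600428 209.53835736]] [[356.98202273 222.48638122]]
pin [0.5966 0.0706 0.078 ] [[346.50097609 202.87493587]] [[300.32797397 187.19917908]]
bar [ 0.5227 -0.0547  0.076 ] [[274.84868403 200.15067697]] [[358.01262183 221.27801182]]
bin [0.43324639 0.13758535 0.04      ]
can [ 0.69874388 -0.30005767  0.04      ]
house [ 0.57359794 -0.33865173  0.04      ]
```

Run:
```python
from m import *
t=cam('top');s=cam('scene')
o=np.array([.52274,-.05468]);y=.335;R=np.array([[np.cos(y),-np.sin(y)],[np.sin(y),np.cos(y)]])
Q=[]
for n,us,ut in [('bar-',(343,142),(329,399)),('bar+',(428,212),(294,297))]:
    P,e=tri(s,px('s',*us),t,px('t',*ut)); Q.append(P); print(n,np.round(P,4),'gap',round(e,4))
d=Q[1]-Q[0]; print('len',np.linalg.norm(d),'ang',np.arctan2(d[1],d[0]),'wheel',np.arctan2(d[1],d[0])-y, 'mid',(Q[0]+Q[1])/2)
# refined mask of bar
for n,c in(('top',t),('scene',s)):
    f=c['frame'].astype(int); m=(f.max(2)<38).astype(np.uint8)
    k,l,st,ce=cv2.connectedComponentsWithStats(m)
    for i in range(1,k):
        if st[i,4]>30: print(n,st[i],ce[i])
m=(t['frame'].max(2)<38).astype(np.uint8)
u=proj(t,[o[0],o[1],.076])[0]
k,l,st,ce=cv2.connectedComponentsWithStats(m)
i=np.argmin(np.linalg.norm(ce-u,axis=1)+ (np.arange(k)==0)*1e5)
pts=np.argwhere(l==i)[:,::-1]; W=np.array([onz(t,p.astype(float),.07)[:2] for p in pts])
print(W.mean(0)); cc=np.cov((W-W.mean(0)).T); w,v=np.linalg.eigh(cc); print(np.sqrt(w*12),np.arctan(v[1,1]/v[0,1]))
```

```text
bar- [ 0.4954 -0.0611  0.0729] gap 0.0041
bar+ [ 0.5501 -0.0426  0.0773] gap 0.0035
len 0.05793304080318453 ang 0.3270431553291828 wheel -0.007956844670817198 mid [ 0.52272577 -0.05184608  0.0750897 ]
top [469 189  22  24 194] [477.83505155 201.35051546]
top [351 209  10  26  44] [354.61363636 219.79545455]
top [293 376  57  18 763] [320.76933159 384.74442988]
top [309 391  54   9 275] [339.49090909 396.44      ]
scene [   0    0  149   53 1756] [62.76252847 22.10136674]
scene [197   0  44  21 489] [215.8793456    6.80572597]
scene [ 219   12   43   45 1461] [239.89048597  33.77344285]
scene [ 181   22   57   54 1311] [205.7856598   53.81235698]
scene [264 195  25  23 174] [276.35632184 207.43103448]
[ 0.52376167 -0.05826145]
[0.00269137 0.00700666] 0.5485809560678765
```

```bash
cat > g.py <<'E'
from h import *
from scipy.spatial.transform import Rotation as Ro
def down(yaw): return Ro.from_matrix(np.array([[np.cos(yaw),np.sin(yaw),0],[np.sin(yaw),-np.cos(yaw),0],[0,0,-1]]))
def go(*targets):
    st=get_state(); R0=Ro.from_quat(st['tcp_rot']);p=st['eef_pos']
    x=R0.as_matrix()[:,0]; print('t',st['time'],'p',np.round(p,4),'yaw',round(float(np.arctan2(x[1],x[0])),3),'q',np.round(st['qpos'],2),'F',np.round(st['contact_force'],1),'open',round(st['opening'],3))
    for P,yaw in targets:
        print(np.round((R0.inv()*down(yaw)).as_rotvec(),3).tolist(),np.round(R0.inv().apply(np.array(P)-p),4).tolist())
E
python3 - <<'E'
from g import *
go(([.596,.0708,.2],.953),([.596,.0708,.13],.953))
E
```

```text
t 0.3 p [ 0.1551 -0.6567  0.2308] yaw 0.232 q [-1.49  0.29  1.58  0.    1.28 -0.15] F [-0.1  0.6 -0.1] open 1.002
[-0.001, -0.0, -0.721] [0.5962, -0.6067, 0.0314]
[-0.001, -0.0, -0.721] [0.5962, -0.6067, 0.1014]
```

>>> arm_command(steps=[[[0,0,-0.06],[0.05,-0.05,0],-0.1],[[0,0,-0.12],[0.09,-0.09,0],-0.1],[[0,0,-0.18],[0.13,-0.135,0],-0.1],[[0,0,-0.25],[0.17,-0.175,0],-0.1],[[0,0,-0.3],[0.21,-0.215,0],-0.1],[[0,0,-0.36],[0.25,-0.255,0.005],-0.1],[[0,0,-0.42],[0.29,-0.295,0.01],-0.1],[[0,0,-0.48],[0.33,-0.335,0.015],-0.1],[[0,0,-0.54],[0.37,-0.38,0.02],-0.1],[[0,0,-0.6],[0.41,-0.42,0.025],-0.1],[[0,0,-0.66],[0.45,-0.46,0.03],-0.1],[[0,0,-0.72],[0.49,-0.5,0.03],-0.1]], force=30)

```text
time: 1.8
eef_pos: [0.5176, -0.0556, 0.2011]
tcp_rot: [0.888, 0.459, 0.0, -0.0]
contact_force: [0.3, -0.8, 0.3]
opening: 0.451
```

Run:
```python
from g import *
go(([.596,.0708,.2],.953),([.596,.0708,.13],.953))
```

```text
t 1.8 p [ 0.5176 -0.0556  0.2011] yaw 0.954 q [-0.3  -0.03  1.98  0.    1.19  0.31] F [ 0.3 -0.8  0.3] open 0.451
[-0.0, -0.0, 0.001] [0.1485, -0.0092, 0.0012]
[-0.0, -0.0, 0.001] [0.1485, -0.0092, 0.0712]
```

>>> arm_command(steps=[[[0,0,0],[0.05,-0.003,0],-0.1],[[0,0,0],[0.1,-0.006,0],-0.1],[[0,0,0],[0.1485,-0.009,0.02],-0.1],[[0,0,0],[0.1485,-0.009,0.065],-0.1],[[0,0,0],[0.1485,-0.009,0.095],-0.1],[[0,0,0],[0.1485,-0.009,0.095],-0.1],[[0,0,0],[0.1485,-0.009,0.095],-0.1]])

```text
time: 2.68
eef_pos: [0.5971, 0.0706, 0.1077]
tcp_rot: [0.888, 0.459, 0.001, 0.0]
contact_force: [0.4, -0.1, -0.1]
opening: 0.45
```

Run:
```python
from g import *
a=cam('scene')['frame'][130:280,190:390,::-1]; b=cam('top')['frame'][125:275,260:460,::-1]
cv2.imwrite('pics/a1.png',np.vstack([cv2.resize(i,None,fx=2,fy=2) for i in(a,b)])) 
cv2.imwrite('pics/a1.png',np.hstack([cv2.resize(i,None,fx=2,fy=2,interpolation=2) for i in(a,b)]))
go(([.596,.0708,.047],.953))
```

```text
t 2.775 p [0.5977 0.0705 0.1086] yaw 0.954 q [-0.05  0.25  1.86  0.    1.03  0.57] F [-0.4  0.4  0.2] open 0.449
[0.003, -0.003, 0.001] [-0.0009, -0.0017, 0.0615]
```

View pics/a1.png

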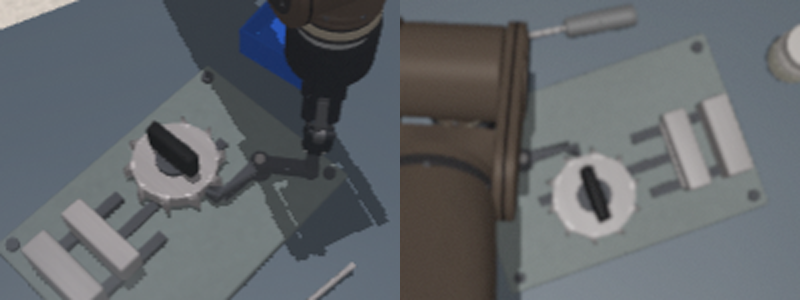

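The gripper is right above the pin. I'll descend and close on it.

>>> arm_command(steps=[[[0,0,0],[-0.001,-0.0015,0.03],-0.1],[[0,0,0],[-0.001,-0.0015,0.055],-0.1],[[0,0,0],[-0.001,-0.0015,0.063],-0.1],[[0,0,0],[-0.001,-0.0015,0.063],-0.8],[[0,0,0],[-0.001,-0.0015,0.063],-0.8],[[0,0,0],[-0.001,-0.0015,0.063],-0.9],[[0,0,0],[-0.001,-0.0015,0.063],-0.9],[[0,0,0],[-0.001,-0.0015,0.063],-0.9]], force=25)

```text
time: 3.78
eef_pos: [0.5969, 0.0707, 0.0469]
tcp_rot: [0.888, 0.459, 0.003, 0.001]
contact_force: [-2.3, 0.7, 6.2]
opening: 0.153
```

Run:
```python
from g import *
pv=np.array([.565,.0268])
T=[]
for a in (.1,.2,.3,.4,.5):
    th=.955+a; T.append(([*(pv+.055*np.array([np.cos(th),np.sin(th)])),.0445],.954+a))
go(*T)
```

```text
t 3.775 p [0.5969 0.0707 0.0469] yaw 0.954 q [-0.05  0.34  1.88  0.    0.92  0.57] F [-2.3  0.7  6.2] open 0.153
[0.004, -0.004, -0.1] [0.0005, -0.0062, 0.0023]
[0.005, -0.003, -0.2] [-0.0004, -0.0116, 0.0023]
[0.005, -0.003, -0.3] [-0.0017, -0.017, 0.0023]
[0.005, -0.003, -0.4] [-0.0036, -0.0221, 0.0023]
[0.005, -0.003, -0.5] [-0.006, -0.0271, 0.0022]
```

>>> arm_command(steps=[[[0,0,-0.1],[0,-0.006,0],-0.9],[[0,0,-0.2],[-0.0005,-0.0115,0],-0.9],[[0,0,-0.3],[-0.0015,-0.017,0],-0.9],[[0,0,-0.4],[-0.0035,-0.022,0],-0.9],[[0,0,-0.5],[-0.006,-0.027,0],-0.9],[[0,0,-0.5],[-0.006,-0.027,0],-0.9],[[0,0,-0.5],[-0.006,-0.027,0],-0.9]])

```text
time: 4.65
eef_pos: [0.5716, 0.0804, 0.0469]
tcp_rot: [0.748, 0.664, 0.002, 0.002]
contact_force: [-1.0, -4.9, 1.7]
opening: 0.153
```

Run:
```python
from g import *
go()
p=get_state()['eef_pos']; print(np.arctan2(p[1]-.0268,p[0]-.565)-.955)
```

```text
t 4.65 p [0.5716 0.0804 0.0469] yaw 1.453 q [-0.04  0.29  1.94 -0.    0.9   0.08] F [-1.  -4.9  1.7] open 0.153
0.4924363914132249
```

The pawl is out by about 0.49 rad, by the tool pose. I'll release it, rise and go to the wheel.

>>> arm_command(steps=[[[0,0,0],[0,0,0],-0.1],[[0,0,0],[0,0,0],-0.1],[[0,0,0],[0,0,0],-0.1],[[0,0,0],[0,0,-0.05],-0.1],[[0,0,0],[0,0,-0.085],-0.1],[[0,0,0],[0,0,-0.085],-0.1]])

```text
time: 5.4
eef_pos: [0.5737, 0.0807, 0.1358]
tcp_rot: [0.748, 0.664, 0.005, 0.005]
contact_force: [0.3, -0.0, 0.4]
opening: 0.448
```

Run:
```python
from g import *
go(([.523,-.054,.13],.40))
```

```text
t 5.4 p [0.5737 0.0807 0.1358] yaw 1.453 q [-0.03  0.17  1.9  -0.    1.06  0.08] F [ 0.3 -0.   0.4] open 0.448
[0.012, -0.008, 1.053] [-0.1398, -0.0346, 0.0053]
```

>>> arm_command(steps=[[[0,0,0.15],[-0.02,-0.005,0],-0.1],[[0,0,0.3],[-0.045,-0.011,0],-0.1],[[0,0,0.45],[-0.07,-0.017,0],-0.1],[[0,0,0.6],[-0.095,-0.023,0],-0.1],[[0,0,0.75],[-0.12,-0.03,0],-0.1],[[0.01,-0.01,0.9],[-0.14,-0.0345,0],-0.1],[[0.01,-0.01,1.05],[-0.14,-0.0345,0],-0.1],[[0.01,-0.01,1.05],[-0.14,-0.0345,0.005],-0.1],[[0.01,-0.01,1.05],[-0.14,-0.0345,0.01],-0.1]])

```text
time: 6.52
eef_pos: [0.5226, -0.0538, 0.124]
tcp_rot: [0.98, 0.201, -0.001, 0.001]
contact_force: [-0.6, 0.4, 0.7]
opening: 0.45
```

Run:
```python
from g import *
a=cam('scene')['frame'][130:280,190:390,::-1]
cv2.imwrite('pics/a2.png',cv2.resize(a,None,fx=4,fy=4,interpolation=2))
go(([.523,-.054,.045],.40))
```

```text
t 6.575 p [ 0.5222 -0.0537  0.1234] yaw 0.405 q [-0.29  0.08  2.03 -0.    1.04  0.87] F [-0.4  0.8 -0. ] open 0.448
[0.001, 0.003, 0.005] [0.0009, 0.0005, 0.0784]
```

View pics/a2.png

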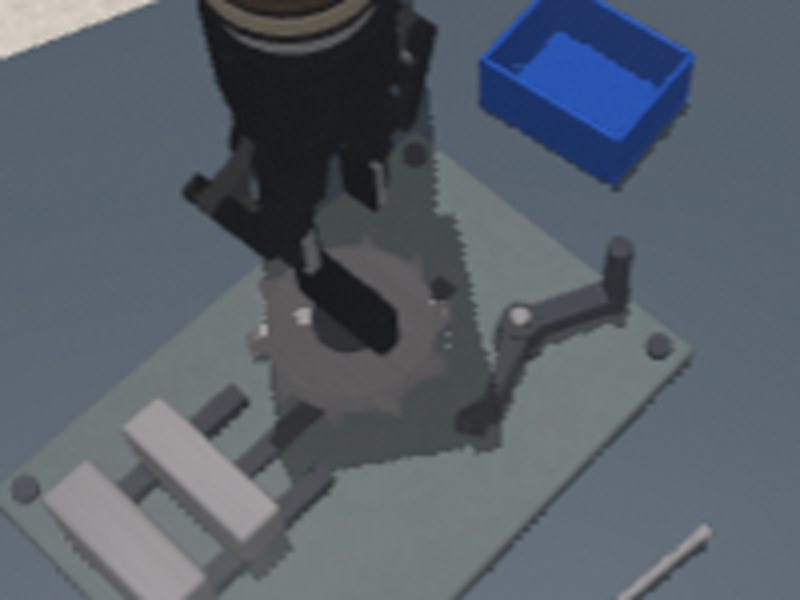

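The pawl's nose at (480,420) stands well clear of the wheel, and the bar is under the open fingers. I'll descend and grip it.

>>> arm_command(steps=[[[0,0,0],[0.001,0.0005,0.025],-0.1],[[0,0,0],[0.001,0.0005,0.05],-0.1],[[0,0,0],[0.001,0.0005,0.068],-0.1],[[0,0,0],[0.001,0.0005,0.076],-0.1],[[0,0,0],[0.001,0.0005,0.076],-0.8],[[0,0,0],[0.001,0.0005,0.076],-1],[[0,0,0],[0.001,0.0005,0.076],-1],[[0,0,0],[0.001,0.0005,0.076],-1],[[0,0,0],[0.001,0.0005,0.076],-1]], force=60)

```text
time: 7.7
eef_pos: [0.5234, -0.0541, 0.0477]
tcp_rot: [0.98, 0.201, -0.001, 0.001]
contact_force: [1.1, -0.4, -2.9]
opening: 0.177
```

Run:
```python
from g import *
go(); print(get_state()['wrist_torque'])
```

```text
t 7.7 p [ 0.5234 -0.0541  0.0477] yaw 0.405 q [-0.29  0.2   2.06 -0.    0.89  0.87] F [ 1.1 -0.4 -2.9] open 0.177
[-0.16509988 -0.06423119  0.11835184]
```

Opening 0.177 is 15 mm, so the bar is held. Now I'll turn it anticlockwise.

>>> arm_command(steps=[[[0,0,-0.12],[0,0,0],-1],[[0,0,-0.24],[0,0,0],-1],[[0,0,-0.36],[0,0,0],-1],[[0,0,-0.48],[0,0,0],-1],[[0,0,-0.6],[0,0,0],-1],[[0,0,-0.72],[0,0,0],-1],[[0,0,-0.84],[0,0,0],-1],[[0,0,-0.96],[0,0,0],-1],[[0,0,-1.08],[0,0,0],-1],[[0,0,-1.2],[0,0,0],-1],[[0,0,-1.2],[0,0,0],-1]])

```text
time: 9.07
eef_pos: [0.5239, -0.0544, 0.0477]
tcp_rot: [0.695, 0.719, -0.001, 0.001]
contact_force: [3.1, -1.8, -6.4]
opening: 0.175
```

Run:
```python
from g import *
go(); print(get_state()['wrist_torque'])
```

```text
t 9.075 p [ 0.5239 -0.0544  0.0477] yaw 1.604 q [-0.29  0.2   2.06 -0.    0.89 -0.32] F [ 3.1 -1.8 -6.4] open 0.175
[-0.28370645 -0.51194728  0.08591863]
```

>>> arm_command(steps=[[[0,0,-0.12],[0,0,0],-1],[[0,0,-0.24],[0,0,0],-1],[[0,0,-0.36],[0,0,0],-1],[[0,0,-0.48],[0,0,0],-1],[[0,0,-0.6],[0,0,0],-1],[[0,0,-0.72],[0,0,0],-1],[[0,0,-0.84],[0,0,0],-1],[[0,0,-0.96],[0,0,0],-1],[[0,0,-1.08],[0,0,0],-1],[[0,0,-1.2],[0,0,0],-1],[[0,0,-1.3],[0,0,0],-1],[[0,0,-1.3],[0,0,0],-1]])

```text
time: 10.58
eef_pos: [0.5243, -0.054, 0.0477]
tcp_rot: [0.12, 0.993, -0.001, 0.001]
contact_force: [3.2, -0.1, -2.9]
opening: 0.175
```

Run:
```python
from g import *
go(); print(get_state()['wrist_torque'])
```

```text
t 10.575 p [ 0.5243 -0.054   0.0477] yaw 2.901 q [-0.29  0.2   2.06 -0.    0.88 -1.62] F [ 3.2 -0.1 -2.9] open 0.175
[ 0.06240252 -0.71136775 -0.11271186]
```

>>> arm_command(steps=[[[0,0,-0.03],[0,0,0],-1],[[0,0,-0.05],[0,0,0],-1],[[0,0,-0.07],[0,0,0],-1],[[0,0,-0.09],[0,0,0],-1],[[0,0,-0.09],[0,0,0],-1]])

```text
time: 11.2
eef_pos: [0.5243, -0.054, 0.0477]
tcp_rot: [0.076, 0.997, -0.001, 0.001]
contact_force: [2.6, 0.4, -4.4]
opening: 0.175
```

Run:
```python
from g import *
go(); print(get_state()['wrist_torque'])
```

```text
t 11.2 p [ 0.5243 -0.054   0.0477] yaw 2.989 q [-0.29  0.2   2.06 -0.    0.88 -1.71] F [ 2.6  0.4 -4.4] open 0.175
[-0.01235172 -0.45173589 -0.58569078]
```

The turning torque rose from 0.11 to 0.59 N m at yaw 2.989, against an expected 2.97, so the wheel is at its stop. I'll release and rise.

>>> arm_command(steps=[[[0,0,0.01],[0,0,0],-0.6],[[0,0,0.01],[0,0,0],-0.1],[[0,0,0.01],[0,0,0],-0.1],[[0,0,0.01],[0,0,0],-0.1],[[0,0,0.01],[0,0,-0.04],-0.1],[[0,0,0.01],[0,0,-0.085],-0.1],[[0,0,0.01],[0,0,-0.085],-0.1]])

```text
time: 12.08
eef_pos: [0.5272, -0.0547, 0.1375]
tcp_rot: [0.081, 0.997, -0.002, 0.005]
contact_force: [-0.1, -0.7, 0.7]
opening: 0.447
```

Run:
```python
from g import *
th=.955+.492
go(([.565+.055*np.cos(th),.0268+.055*np.sin(th),.13],th),([.565+.055*np.cos(th),.0268+.055*np.sin(th),.13],th+np.pi))
```

```text
t 12.075 p [ 0.5272 -0.0547  0.1375] yaw 2.979 q [-0.29  0.06  2.02 -0.    1.05 -1.7 ] F [-0.1 -0.7  0.7] open 0.447
[0.006, 0.011, 1.532] [-0.022, 0.1415, 0.0072]
[-0.011, 0.006, -1.609] [-0.022, 0.1415, 0.0072]
```

>>> arm_command(steps=[[[0,0,0.15],[-0.003,0.02,0],-0.1],[[0,0,0.3],[-0.006,0.04,0],-0.1],[[0,0,0.45],[-0.009,0.06,0],-0.1],[[0,0,0.6],[-0.012,0.08,0],-0.1],[[0,0,0.75],[-0.015,0.1,0],-0.1],[[0,0,0.9],[-0.018,0.12,0],-0.1],[[0,0,1.05],[-0.022,0.1415,0],-0.1],[[0,0,1.2],[-0.022,0.1415,0],-0.1],[[0,0,1.35],[-0.022,0.1415,0],-0.1],[[0,0,1.45],[-0.022,0.1415,0],-0.1],[[0,0.01,1.53],[-0.022,0.1415,0.01],-0.1],[[0,0.01,1.53],[-0.022,0.1415,0.015],-0.1]])

```text
time: 13.58
eef_pos: [0.5709, 0.0813, 0.1204]
tcp_rot: [0.748, 0.663, 0.001, -0.0]
contact_force: [-0.1, 0.1, 0.3]
opening: 0.452
```

Run:
```python
from g import *
a=cam('scene')['frame'][130:280,190:390,::-1];b=cam('top')['frame'][125:275,260:460,::-1]
cv2.imwrite('pics/a3.png',cv2.resize(a,None,fx=4,fy=4,interpolation=2))
cv2.imwrite('pics/a4.png',cv2.resize(b,None,fx=4,fy=4,interpolation=2))
th=.955+.492
go(([.565+.055*np.cos(th),.0268+.055*np.sin(th),.045],th))
```

```text
t 13.675 p [0.5708 0.0813 0.1206] yaw 1.451 q [-0.04  0.19  1.91  0.    1.04  0.08] F [-0.7 -0.4 -0.2] open 0.453
[0.001, -0.002, 0.004] [-0.0, 0.0008, 0.0756]
```

View pics/a3.png

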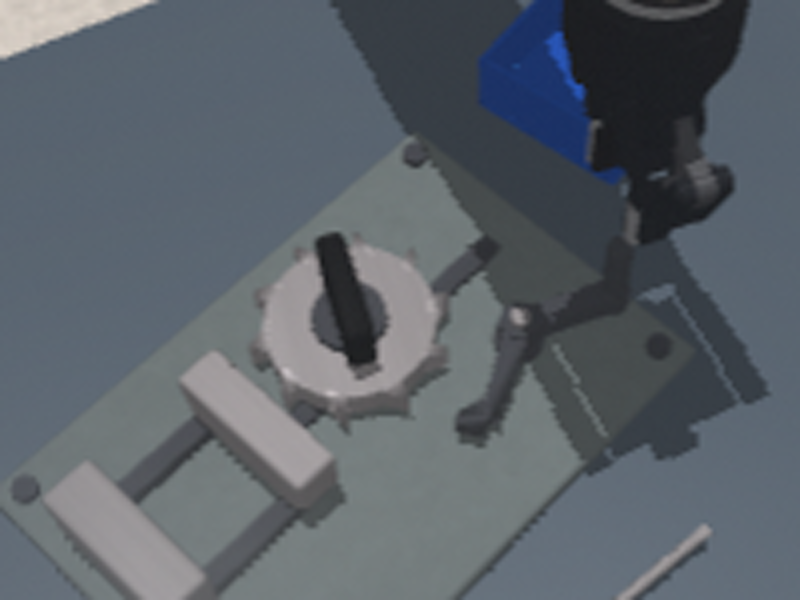

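View pics/a4.png

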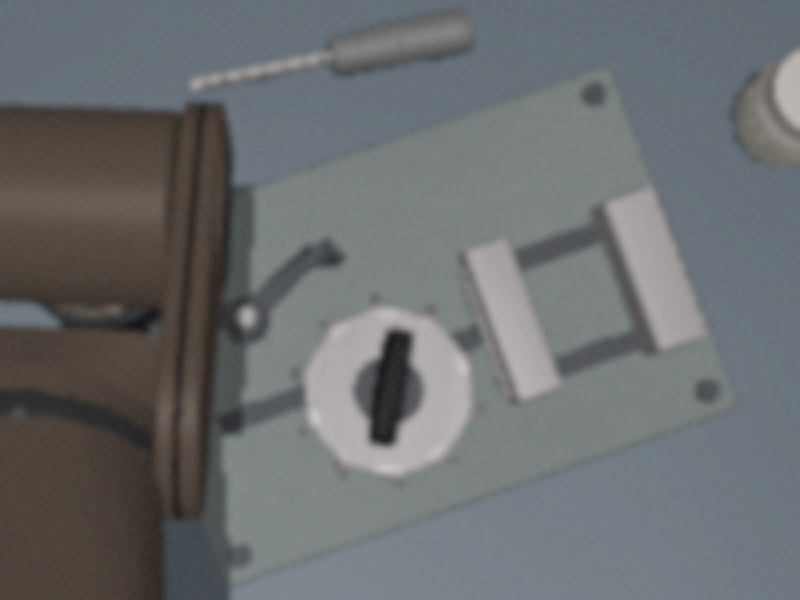

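The jaw is visibly wide open and the bar has turned, with its ends at (400,335) and (382,438) in the top zoom. I'll check the bar angle and jaw travel in numbers.

Run:
```python
from m import *
t=cam('top');s=cam('scene')
S['s']=(4,190,130);S['t']=(4,260,125)
o=np.array([.523,-.0542]);y=.335;R=np.array([[np.cos(y),-np.sin(y)],[np.sin(y),np.cos(y)]])
Q=[]
for us,ut in [((360,345),(400,335)),((328,240),(382,438))]:
    P,e=tri(s,px('s',*us),t,px('t',*ut)); Q.append(P); print(np.round(P,4),round(e,4))
d=Q[0]-Q[1]; print('tri wheel',np.arctan2(d[1],d[0])-y+np.pi)
for k,c,a,b in(('t',t,(400,335),(382,438)),('s',s,(362,352),(328,240))):
    d=onz(c,px(k,*a),.07)-onz(c,px(k,*b),.07); print(k,np.arctan2(d[1],d[0])-y+np.pi)
# jaws: top corners at .06: moving jaw face corners (towards fixed), fixed jaw face corners
for k,c,P in(('t',t,[(508,238),(560,382),(601,205),(652,348)]),):
    W=[R.T@(onz(c,px(k,*p),.057)[:2]-o) for p in P]; print(np.round(W,4))
```

```text
[ 0.5522 -0.0591  0.061 ] 0.0002
[ 0.495  -0.049   0.0727] 0.001
tri wheel 2.6310877658420964
t 2.6296318884398047
s 2.627366387366349
[[ 0.0576 -0.0896]
 [-0.0271 -0.0892]
 [ 0.0581 -0.1451]
 [-0.0262 -0.1438]]
```

The wheel reads 2.63 and the jaw face is at clamp y -89.5 mm, so it is at its stop. Next I'll grip the pin again.

>>> arm_command(steps=[[[0,0,0],[0,0.001,0.03],-0.1],[[0,0,0],[0,0.001,0.06],-0.1],[[0,0,0],[0,0.001,0.074],-0.1],[[0,0,0],[0,0.001,0.074],-0.8],[[0,0,0],[0,0.001,0.074],-0.9],[[0,0,0],[0,0.001,0.074],-0.9],[[0,0,0],[0,0.001,0.074],-0.9],[[0,0,0],[0,0.001,0.074],-0.9]], force=30)

```text
time: 14.78
eef_pos: [0.5732, 0.0814, 0.0483]
tcp_rot: [0.748, 0.663, 0.002, 0.001]
contact_force: [-0.1, 0.4, -1.7]
opening: 0.15
```

Run:
```python
from g import *
pv=np.array([.565,.0268])
T=[]
for a in (.4,.3,.2,.1,.03,0,-.03):
    th=.955+a; T.append(([*(pv+.055*np.array([np.cos(th),np.sin(th)])),.0465],.954+a))
go(*T)
```

```text
t 14.775 p [0.5732 0.0814 0.0483] yaw 1.45 q [-0.04  0.29  1.93  0.    0.91  0.08] F [-0.1  0.4 -1.7] open 0.15
[0.004, -0.003, 0.096] [-0.0005, 0.0037, 0.0018]
[0.004, -0.003, 0.196] [-0.0012, 0.0091, 0.0018]
[0.004, -0.003, 0.296] [-0.0026, 0.0144, 0.0018]
[0.004, -0.004, 0.396] [-0.0044, 0.0196, 0.0019]
[0.004, -0.004, 0.466] [-0.006, 0.0231, 0.0019]
[0.004, -0.004, 0.496] [-0.0068, 0.0246, 0.0019]
[0.004, -0.004, 0.526] [-0.0076, 0.026, 0.0019]
```

>>> arm_command(steps=[[[0,0,0.1],[-0.0005,0.004,0],-0.9],[[0,0,0.2],[-0.001,0.009,0],-0.9],[[0,0,0.3],[-0.0025,0.0145,0],-0.9],[[0,0,0.4],[-0.0045,0.0195,0],-0.9],[[0,0,0.47],[-0.006,0.023,0],-0.9],[[0,0,0.5],[-0.007,0.025,0],-0.9],[[0,0,0.5],[-0.007,0.025,0],-0.9]])

```text
time: 15.65
eef_pos: [0.5975, 0.0717, 0.0484]
tcp_rot: [0.889, 0.458, 0.003, 0.0]
contact_force: [2.5, 1.8, -4.7]
opening: 0.15
```

Run:
```python
from g import *
go()
p=get_state()['eef_pos']; print(np.arctan2(p[1]-.0268,p[0]-.565)-.955)
```

```text
t 15.65 p [0.5975 0.0717 0.0484] yaw 0.951 q [-0.05  0.34  1.88  0.    0.92  0.57] F [ 2.5  1.8 -4.7] open 0.15
-0.010885426794135511
```

>>> arm_command(steps=[[[0,0,0],[0,0.001,0],-0.9],[[0,0,0],[0,0.002,0],-0.9],[[0,0,0],[0,0.003,0],-0.9],[[0,0,0],[0,0.003,0],-0.9]])

```text
time: 16.15
eef_pos: [0.5978, 0.0716, 0.0483]
tcp_rot: [0.889, 0.458, 0.001, -0.002]
contact_force: [-5.6, 6.5, 0.4]
opening: 0.155
```

Run:
```python
from g import *
go()
p=get_state()['eef_pos']; print(np.arctan2(p[1]-.0268,p[0]-.565)-.955)
```

```text
t 16.15 p [0.5978 0.0716 0.0483] yaw 0.951 q [-0.05  0.34  1.87  0.01  0.93  0.56] F [-5.6  6.5  0.4] open 0.155
-0.015601476602598918
```

Commanding 3 mm more gave no motion and about 8.5 N of reaction, so the pawl is on its stop. I'll release, rise and back off.

>>> arm_command(steps=[[[0,0,0],[0,0,0],-0.6],[[0,0,0],[0,0,0],-0.1],[[0,0,0],[0,0,0],-0.1],[[0,0,0],[0,0,0],-0.1],[[0,0,0],[0,0,-0.04],-0.1],[[0,0,0],[0,0,-0.09],-0.1],[[0,0,0],[0,0,-0.14],-0.1],[[0,0,0],[-0.05,0.05,-0.17],-0.1],[[0,0,0],[-0.1,0.1,-0.18],-0.1],[[0,0,0],[-0.15,0.15,-0.18],-0.1],[[0,0,0],[-0.19,0.19,-0.18],-0.1],[[0,0,0],[-0.23,0.23,-0.18],-0.1]])

```text
time: 17.65
eef_pos: [0.6485, -0.2338, 0.2269]
tcp_rot: [0.889, 0.458, 0.001, -0.002]
contact_force: [0.6, 0.7, 0.3]
opening: 0.452
```

>>> arm_command(steps=[[[0,0,0],[-0.04,0.04,0],-0.1],[[0,0,0],[-0.08,0.08,0],-0.1],[[0,0,0],[-0.08,0.08,0],-0.1]])

```text
time: 18.02
eef_pos: [0.6662, -0.35, 0.2251]
tcp_rot: [0.89, 0.455, 0.001, -0.002]
contact_force: [-0.4, 0.5, -0.2]
opening: 0.452
```

Run:
```python
from g import *
go()
a=cam('scene')['frame'][:,:,::-1];b=cam('top')['frame'][:,:,::-1]
cv2.imwrite('pics/b0.png',a)
cv2.imwrite('pics/b1.png',cv2.resize(a[130:280,190:390],None,fx=4,fy=4,interpolation=2))
cv2.imwrite('pics/b2.png',cv2.resize(b[125:275,260:460],None,fx=4,fy=4,interpolation=2))
```

```text
t 18.025 p [ 0.6662 -0.35    0.2251] yaw 0.946 q [-0.62  0.46  1.36  0.    1.32  0.  ] F [-0.4  0.5 -0.2] open 0.452
```

View pics/b1.png

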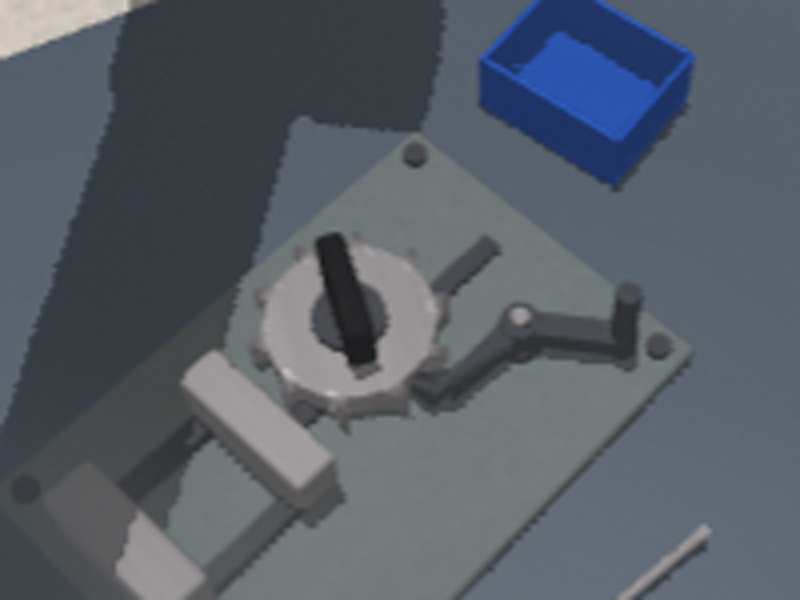

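View pics/b2.png

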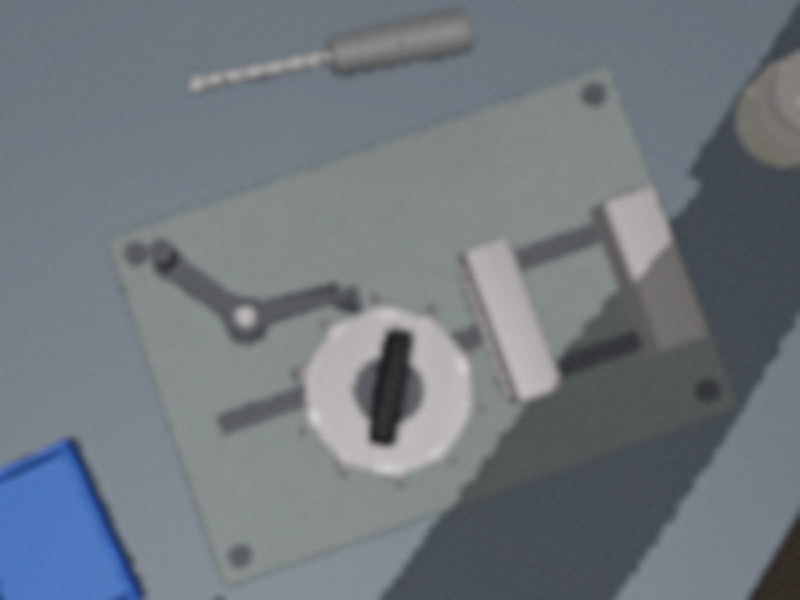

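View pics/b0.png

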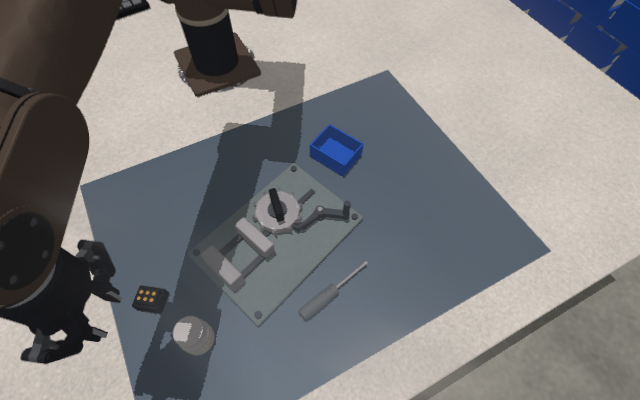

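The images look right: the nose is between the teeth and the bystanders are unmoved. I'll compare the pin in numbers with the start picture.

Run:
```python
from m import *
t=cam('top','t2.png');s=cam('scene','s2.png')
for n,f0,f1,P in(('top','top0','t2',(300,187.5)),('scene','scene0','s2',(346.5,205))):
    A=cv2.imread(f'pics/{f0}.png');B=cv2.imread(f'pics/{f1}.png')
    x,y=map(round,P)
    T=A[y-5:y+6,x-4:x+5]; r=cv2.matchTemplate(B[y-15:y+16,x-14:x+15],T,cv2.TM_CCOEFF_NORMED); i=np.unravel_index(r.argmax(),r.shape); print(n,'pin shift',i[1]-10,i[0]-10,round(float(r.max()),3),round(float(r[10,10]),3))
    a=A[y-8:y+9,x-8:x+9];b=B[y-8:y+9,x-8:x+9]; print('absdiff max',cv2.absdiff(a,b).max(), [np.round(cv2.phaseCorrelate(A[y-16:y+17,x-16:x+33,1].astype(float),B[y-16:y+17,x-16:x+33,1].astype(float)),2)])
    for m,I in(('0',A),('1',B)): cv2.imwrite(f'pics/c_{n}{m}.png',cv2.resize(I[y-15:y+20,x-10:x+40] if n=='top' else I[y-15:y+20,x-50:x+20],None,fx=7,fy=7,interpolation=2))
cv2.imwrite('pics/c.png',np.vstack([np.hstack([cv2.resize(cv2.imread(f'pics/c_{n}{m}.png'),(390,280)) for m in '01']) for n in('top','scene')]))
```

```text
top pin shift 0 0 0.997 0.997Traceback (most recent call last):
  File "<stdin>", line 7, in <module>
    return _wrapfunc(a, 'round', decimals=decimals, out=out)
    return _wrapit(obj, method, *args, **kwds)
    conv = _array_converter(obj)
ValueError: setting an array element with a sequence. The requested array has an inhomogeneous shape after 1 dimensions. The detected shape was (2,) + inhomogeneous part.
```

Run:
```python
from m import *
for n,f0,f1,P in(('top','top0','t2',(300,187)),('scene','scene0','s2',(346,205))):
    A=cv2.imread(f'pics/{f0}.png');B=cv2.imread(f'pics/{f1}.png');x,y=P
    T=A[y-5:y+6,x-4:x+5]; r=cv2.matchTemplate(B[y-15:y+16,x-14:x+15],T,cv2.TM_CCOEFF_NORMED); print(n,np.round(r[8:13,8:13],3).tolist())
# others
A=cv2.imread('pics/top0.png');B=cv2.imread('pics/t2.png')
for n,(x,y) in dict(bin=(271,262),scr=(345,137),house=(482,200)).items():
    r=cv2.matchTemplate(B[y-35:y+36,x-35:x+36],A[y-25:y+26,x-25:x+26],cv2.TM_CCOEFF_NORMED); i=np.unravel_index(r.argmax(),r.shape); print(n,i[1]-10,i[0]-10,r.max())
print(get_state()['time'])
```

```text
top [[0.699999988079071, 0.7580000162124634, 0.7770000100135803, 0.7089999914169312, 0.5759999752044678], [0.7879999876022339, 0.8889999985694885, 0.9300000071525574, 0.8460000157356262, 0.6690000295639038], [0.7979999780654907, 0.9319999814033508, 0.9980000257492065, 0.9200000166893005, 0.7269999980926514], [0.6710000038146973, 0.8159999847412109, 0.9110000133514404, 0.8830000162124634, 0.7360000014305115], [0.3889999985694885, 0.527999997138977, 0.6510000228881836, 0.7099999785423279, 0.6759999990463257]]
scene [[0.3930000066757202, 0.6000000238418579, 0.8370000123977661, 0.7730000019073486, 0.4569999873638153], [0.460999995470047, 0.7020000219345093, 0.9369999766349792, 0.7789999842643738, 0.4009999930858612], [0.5230000019073486, 0.7919999957084656, 0.9990000128746033, 0.7300000190734863, 0.30799999833106995], [0.5490000247955322, 0.8069999814033508, 0.9380000233650208, 0.597000002861023, 0.19200000166893005], [0.5720000267028809, 0.8059999942779541, 0.8550000190734863, 0.4690000116825104, 0.10100000351667404]]
bin 0 0 0.9983876
scr 0 0 0.98924124
house 0 0 0.5121004
18.225
```

```bash
python3 -c "
from plant import *
print(sign_off())"
```

```text
the job is handed in; nothing more can be done
None
```

The clamp is fully open with the pawl back in, and I handed the job in at about 18 s. No verdict was reported.

I gripped the pin and swung the pawl out to about 0.49 rad. I then turned the wheel by its bar in one grip until the torque rose at the stop. Last, I swung the pawl back until it met its stop, with about 8.5 N of reaction and no more motion. The gripper let go and was moved well clear.

**Last checks:**
- **Wheel:** two views gave 2.63 rad just after I released it. The moving jaw's face was at clamp y −89.5 mm, where −90 is fully open. I did not measure the wheel again after swinging the pawl in, but it looked unchanged in the final pictures.
- **Pawl:** the pin matches its starting place in both pictures with no shift (correlation 0.998 or better).
- **Bin and screwdriver:** no shift in the top picture.
- **Housing:** its match was weak (0.51), probably because the arm's shadow lay over it. It still showed zero shift and stood in the same place in the scene view.
- **Jar:** I checked it only by eye, and it had not moved.

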